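Start the dust extractor and hold the down-draught shutter half open

ROBOT

A 7-joint arm with a two-finger parallel gripper is mounted at the origin on the work surface. World frame = base frame: x ahead of the robot, y to its left, z up, the work surface at z = 0. Lengths are in m, angles in rad, forces in N, time in s.
With the tool pointing down it reaches from about 0.425 to 0.875 m from the base axis. Payload 4.7 kg.
Tool frame: the origin (TCP) lies on the front face of the gripper's body, between the roots of the fingers; the fingertips stand 73 mm ahead of it and the grasp point (between the pads) lies 54 mm ahead of it (arm.tips_ahead is the distance from the TCP to the fingertips, in m); z points along the fingers, y is the line along which they close (so a half turn about z gives the same grasp; the last joint's range is limited). The gripper opens to 85 mm and grips with 20 to 120 N. Pads are 22 mm wide; open, the fingers measure 114 mm over their backs; the gripper's body (76 mm by 85 mm) begins 54 mm behind the grasp point. The pads swing forward as they close: fully open they stand 13 mm farther back than shut.
Start: joints at [-1.213, 0.321, -0.07, 1.45, 0.023, 1.371, -0.057], TCP at [0.219, 0.612, 0.304] pointing down, gripper open.
Joint ranges: [-2.86, 2.86], [-0.3, 2.09], [-1.38, 1.24], [0.06, 2.45], [-1.56, 4.7], [0.09, 2.05], [-2.69, 2.69]. Speed limits (rad/s): [2.57, 2.57, 3.14, 3.14, 3.14, 3.14, 3.14].

INTERFACE

Orientations are given as a unit quaternion [w, x, y, z].
In Python, from rig import arm, imaging, order gives the robot as it stands.
- The arm moves only by the tool servo_tool, never from a script. Its argument "rows" is a list of rows, each a list of 3 entries, a list of its own where there are three numbers: the shift along the tool's x, y, z in cm, then the turn, a rotation vector about the tool's x, y, z in rad, then the closure, from 0 (fully open) to 1 (shut). A call has 1 to 12 rows; each row is the pose to reach, as a shift and turn from the pose commanded when the call began, along the tool's axes at that moment; what a row does not reach only later rows make up. A row lasts 1/10 s, in which the tool goes at most 50 mm and 8.59 degrees, less where a joint would pass 70% of its speed; a pose out of reach is approached as far as the arm can. A call with a gripper value outside its range is refused whole. The fingers move at their own pace and stop on an object; "newtons" is the grip in N (left out, the last holds). Time passes only in rows, so rows that repeat a pose let the fingers close. It gives the time, the measured TCP pose, the force, the opening and the grip force at its end, in the units of the state.
- arm.get_state(): the state, without advancing time (a new reading comes with each control period).
- imaging.capture(name): name is "scene" or "top"; returns a dict with "color" (400x640x3 uint8, red, green, blue), "K" (3x3 intrinsics, pixels), "view" (4x4, takes a point from world to camera coordinates). Camera axes: x right, y down, z forward; pixel columns grow to the right and rows downward; lengths in m; the calibration is good to about 2 mm. A picture is of the moment at which its call begins. There is no depth.
- order.sign_off(): hands the job in; it is judged then, once.
The state is a dict: "time_s": time; "qpos": joint angles; "joint_velocities": joint speeds; "joint_efforts": joint torques, N m; "tool_pos": TCP position; "eef_rot": TCP orientation; "force": force on the tool from outside, world axes, zero at the start; "ft_torque": the same for the moment, N m; "gripper_width": opening from 0.0 (shut) to 1.0 (fully open); "gripper_force": force on a finger pad.
Only numpy, scipy, OpenCV 4.12 (cv2) and the standard library are available. Lean on these libraries where they do the work, as an engineer would, in place of code of your own. Each camera call takes 0.05 s, during which the arm holds its last target. There are 200 camera calls.

TASK

A colleague is about to dry-grind a specimen over the down-draught port on the bench: with its sliding shutter still shut, start the extractor by pressing the treadle switch right down to its stop and letting it come up again. Then slide the spring-closed shutter open by its knob to the half mark, without running it on towards fully open, and hold it steady there: the program finishes while still holding the shutter at half. Leave the other things on the bench where they stand.

Things in the scene. Friction and masses are not known exactly. Their poses are not given: they have to be found in the camera images.
- port: Down-draught bench port, fixed: low galvanised-steel housing, 290 mm along its x, 130 along y (166 over the spring tubes at its sides), top plate 36 mm above the bench. Origin: centre of its underside. Its +x end has the round mouth, its -x end a slot along x (x -88 to +18 mm, y = 0) with the knob standing through it. Its x points away from the robot, turned at most 0.7 rad.
- shutter_travel (a joint): Travel of the sliding shutter in m: 0 shut (mouth covered), 0.045 half, 0.090 fully open. It opens as its knob is drawn along the port's -x direction. Springs always pull it shut: about 4 N at the start, 10 N at half, 16 N fully open (130 N/m), plus 0.6 N friction; let go, it runs shut.
- shutter: The sliding shutter: a steel blade 104 x 108 mm, 3 mm thick, inside the housing 22 mm above the bench, with its stem and knob. Origin: on the knob's axis, at bench height. Axes as the port's.
- half_mark (a point): Inner end of the half mark, the longest and thickest of five lines engraved on the top plate beside the slot (port x = -35 mm, y = +20 mm, z = 36 mm). At half travel the knob's axis is level with it (same port x). The other lines are shut, one quarter, three quarters and open, 22.5 mm apart.
- treadle_base: Treadle switch of the extractor (foot-switch type, on the bench), fixed: grey cast base 150 mm along its x, 100 along y. Origin: centre of its underside. The steel tread with a black ribbed rubber pad, 76 mm wide, is hinged at the +x end (pin at x = +52 mm, 26 mm up) and slopes up towards -x, its free end about 60 mm up. At most 0.6 rad turned from x pointing away from the robot.
- treadle (a joint): Angle of the tread in rad: 0 up at rest, 0.20 right down on its stop. A spring always lifts it: on the pad about 3 N at first, 9.5 N at the stop.
- treadle_pad (a point): Where to press: on the upper surface of the rubber pad, on the middle line, 85 mm from the hinge pin; about 58 mm above the bench at rest, and 16 to 17 mm lower at the stop. Moves with the tread.
- bottle: Bystander: amber reagent bottle, 68 mm across, 150 mm high, loose. Origin: centre of its underside.
- mount0: Bystander: dark red moulded specimen mount, a disc 30 mm across, 20 mm high, loose. Origin: centre of its underside.
- mount1: Bystander: a second such specimen mount, 30 mm across, 20 mm high, loose. Origin: centre of its underside.
- holder: Bystander: steel specimen-holder disc, 120 mm across, 12 mm thick with a hub 22 mm across rising to 28 mm, loose. Origin: centre of its underside.
- mouth (a point): Centre of the port's round mouth, 90 mm across, in the top plate (port x = +80 mm, z = 36 mm), with three thin guard bars across it; the shutter blade covers the mouth just below the bars and slides away under the slotted end.
- knob (a point): Black upright round knob of the shutter, 24 mm across (28 at the head), 40 high; travels with it. This point: centre of its underside, 46 mm above the bench, 10 mm above the plate on a 10 mm stem; top at 86 mm. Axis at port x = +10 mm shut, -35 half, -80 fully open. A small steel pointer under it points to the scale. Nothing stands above the plate beside it.
Not all that is in view belongs to the job. Of the things that look like the treadle_base, the larger one is meant.

How it is judged:
On the way, in this order (a step that is already met when the one before it is completed fails the run):
1. the treadle is pressed right down to its stop while the shutter is shut (value of joint treadle above 0.18 rad and value of joint shutter_travel below 0.006 m), for 0.1 s.
2. the treadle is let up again, the shutter still shut (value of joint treadle below 0.04 rad and value of joint shutter_travel below 0.006 m), for 0.1 s.
3. the shutter is held steady at half travel, 45 mm within 9 mm, by the fingers on its knob (value of joint shutter_travel between 0.036 and 0.054 m and contact force between the fingers and shutter above 3 N), for 0.5 s.
At the end, for the whole second after the job is handed in: The program has ended with the fingers still on the knob (more than 3 N) and the shutter standing still at half travel, 45 mm within 9 mm; the treadle is up (all of step 3 and velocity of joint shutter_travel between -0.02 and 0.02 m/s and value of joint treadle below 0.04 rad); the arm keeps its last pose, push and grip.
It fails at once if the shutter is drawn beyond three quarters of its travel (68 mm) (value of joint shutter_travel above 0.068 m).
It fails at once if a bystander is pushed more than 30 mm (distance of any of bottle, mount0, mount1, holder from where it was at the start of the episode above 0.03 m).
It also fails if it takes over 48 s, if anything falls off the work surface, if the arm or the gripper's body presses on something with over 40 N, if the wrist force passes 120 N, or if a joint passes its speed limit or range.

## Working session

There is one attempt and no reset: what is moved stays moved. The work goes in short steps, Python scripts to look and compute and a tool call to move; the robot and the scene stay as the last step left them, time stands still between calls to the robot, and variables do not carry over. Pictures are saved under pics/ and viewed, at most 10 in all, crops included, and the job is handed in when it is done.

Besides the shell and the picture viewer there is one more tool, called after "Emit:" as name(argument=value, ...), one argument or row to a line, values as JSON. servo_tool: Moves the arm, as the interface text tells. Its arguments: {"type":"object","properties":{"rows":{"type":"array","items":{"type":"array"}},"newtons":{"type":"number"}},"required":["rows"]}

```bash
mkdir -p pics; cat > h.py <<'E'
import numpy as np, cv2
from rig import arm, imaging, order
def ray(c,u,v,z):
    K,V=np.array(c["K"]),np.array(c["view"]); R,t=V[:3,:3],V[:3,3]
    o=-R.T@t; d=R.T@np.linalg.solve(K,[u,v,1.]); return o+d*(z-o[2])/d[2]
def proj(c,p):
    q=np.array(c["view"])@np.append(p,1); q=np.array(c["K"])@q[:3]; return q[:2]/q[2]
def save(c,n): cv2.imwrite("pics/"+n,c["color"][:,:,::-1])
E
python3 - <<'E'
from h import *
for n in("scene","top"):
    c=imaging.capture(n); save(c,n+"0.png"); V=np.array(c["view"]); print(n,-V[:3,:3].T@V[:3,3],V[2,:3])
print(arm.get_state())
E
```

```text
scene [ 1.02146974 -0.52610653  1.19999535] [-0.31731862  0.41343711 -0.85345102]
top [ 0.39320342 -0.00780647  1.89066357] [ 0.10712473 -0.00310968 -0.99424073]
{'time_s': 0.1, 'qpos': array([-1.21288104,  0.32178333, -0.07009628,  1.45157214,  0.02261226,
        1.370795  , -0.05691474]), 'joint_velocities': array([ 0.00188444, -0.00314397,  0.00192798, -0.00291295,  0.00181572,
        0.0022902 , -0.00036774]), 'joint_efforts': array([-3.26890513e-04, -4.94876003e+01, -3.84230940e-01, -3.15210092e+01,
        1.28782250e-02,  7.36058399e-03, -1.27473933e-05]), 'tool_pos': array([0.21901687, 0.61160685, 0.30290087]), 'eef_rot': array([-1.00964537e-04,  1.71048841e-01,  9.85262153e-01, -8.79545176e-04]), 'force': array([1.16591457, 0.57973726, 0.52835611]), 'ft_torque': array([-0.00318266,  0.02129807,  0.04870468]), 'gripper_force': 0.0, 'gripper_width': 1.0007623634697624}
```

View pics/scene0.png

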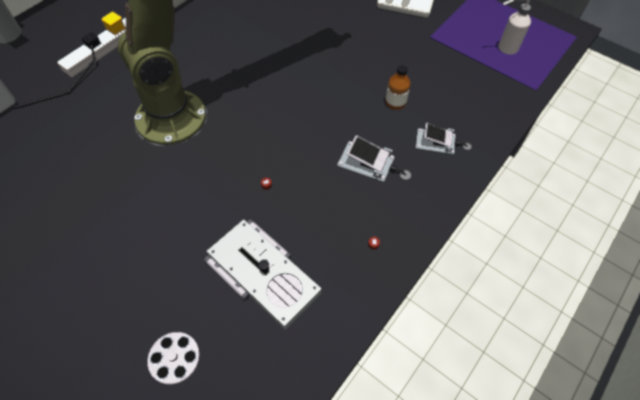

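View pics/top0.png

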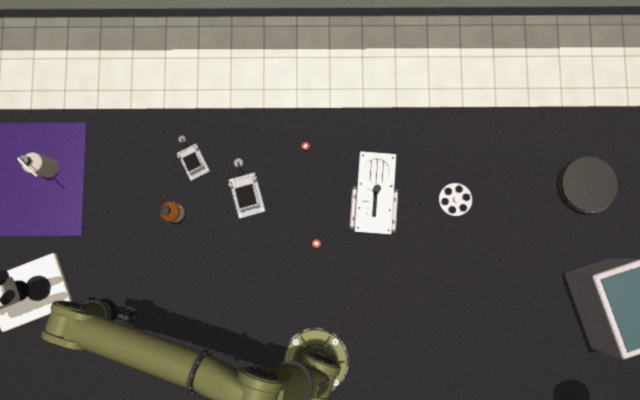

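The scene view shows the port around (265,270), the larger treadle at (367,157) and its small decoy at (437,138). In the top view the port is at (376,193), the treadle at (246,195), the knob at (376,188) and the mounts at (305,146) and (316,243). Next I'll measure with masks and check enlarged crops.

```bash
python3 - <<'E'
from h import *
t=imaging.capture("top"); s=imaging.capture("scene")
def crop(c,x,y,w,h,k): return cv2.resize(c["color"][y:y+h,x:x+w,::-1],None,fx=k,fy=k,interpolation=cv2.INTER_CUBIC)
a=crop(t,215,145,65,80,5);b=crop(t,340,145,65,95,5)
b=b[:400]
c=crop(s,330,125,95,60,4)[:, :380]
img=np.zeros((400,325+325,3),np.uint8); img[:,:325]=a; img[:,325:]=b
cv2.imwrite("pics/crop1.png",img)
cv2.imwrite("pics/crop2.png",np.vstack([crop(s,330,125,95,60,5),crop(s,200,210,95+30,90,5)[:, :475][:300]]))
for n,c,box,z in(("port",t,(345,145,55,95),.036),("treadle",t,(225,165,45,56),.02)):
    x,y,w,h=box; g=c["color"][y:y+h,x:x+w].min(2)
    m=(g>110).astype(np.uint8); m=cv2.morphologyEx(m,cv2.MORPH_CLOSE,np.ones((9,9)))
    if n=="port": m=cv2.morphologyEx(m,cv2.MORPH_OPEN,np.ones((3,3)))
    k=max(cv2.findContours(m,0,2)[0],key=cv2.contourArea)
    r=cv2.boxPoints(cv2.minAreaRect(k))+[x,y]
    P=np.array([ray(c,*q,z) for q in r]); print(n,r.round(1).tolist(),P[:,:2].round(3).tolist(),P.mean(0).round(3),[np.linalg.norm(P[i]-P[i-1]).round(3) for i in range(4)])
E
```

```text
port [[350.0, 151.0], [399.0, 151.0], [399.0, 233.0], [350.0, 233.0]] [[0.746, -0.131], [0.745, -0.31], [0.447, -0.303], [0.448, -0.127]] [ 0.597 -0.218  0.036] [np.float64(0.298), np.float64(0.178), np.float64(0.298), np.float64(0.175)]
treadle [[223.4, 179.5], [254.2, 170.7], [266.7, 214.4], [235.9, 223.2]] [[0.647, 0.331], [0.679, 0.219], [0.518, 0.173], [0.487, 0.284]] [0.583 0.252 0.02 ] [np.float64(0.167), np.float64(0.116), np.float64(0.167), np.float64(0.115)]
```

View pics/crop1.png

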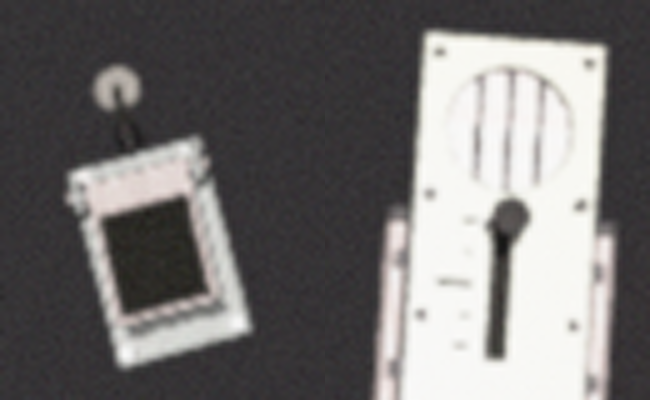

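View pics/crop2.png

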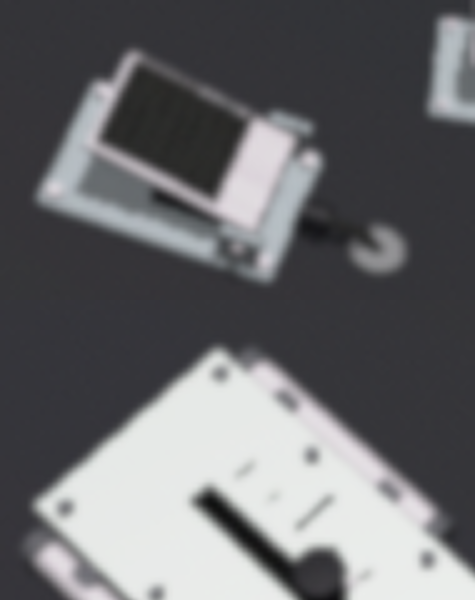

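```bash
python3 - <<'E'
from h import *
t=imaging.capture("top"); s=imaging.capture("scene")
a=lambda x,y:(215+x/5-.4,145+y/5-.4); b=lambda x,y:(340+(x-325)/5-.4,145+y/5-.4)
R=lambda p,z:ray(t,*p,z)[:2].round(4)
# treadle base far/near corners (low rim ~.015), pad corners
print("base",[R(a(*p),.018) for p in((72,172),(198,138),(250,330),(124,367))])
pc=[(102,218),(190,202),(213,300),(122,315)]
print("pad top",[R(a(*p),z) for p,z in zip(pc,(.042,.042,.06,.06))])
sc=lambda x,y:(330+x/5-.4,125+y/5-.4)
print("pad scene",[ray(s,*sc(*p),z)[:2].round(4) for p,z in zip([(247,122),(215,200),(97,138),(135,65)],(.042,.042,.06,.06))])
print("port far corners",R(b(425,32),.036),R(b(607,46),.036),"slot end",R(b(496,357),.036),"mouth",R(b(511,128),.036))
print("half inner",R(b(470,283),.036),"knobtop",R(b(512,215),.086))
sp=lambda x,y:(200+x/5-.4,210+(y-300)/5-.4)
print("scene half inner",ray(s,*sp(298,528),.036)[:2],"knobtop",ray(s,*sp(318,572),.086)[:2])
E
```

```text
base [array([0.6488, 0.311 ]), array([0.6733, 0.2192]), array([0.5322, 0.1806]), array([0.506 , 0.2717])]
pad top [array([0.612, 0.285]), array([0.6231, 0.2217]), array([0.5506, 0.2027]), array([0.5404, 0.2672])]
pad scene [array([0.6138, 0.2834]), array([0.6318, 0.2245]), array([0.5581, 0.2062]), array([0.5434, 0.2641])]
port far corners [ 0.746  -0.1662] [ 0.7348 -0.2985] slot end [ 0.5088 -0.2135] mouth [ 0.6749 -0.2275]
half inner [ 0.5623 -0.1957] knobtop [ 0.6055 -0.221 ]
scene half inner [ 0.56505052 -0.19629055] knobtop [ 0.60852878 -0.22210826]
```

Emit:
servo_tool(
  rows=[
    [[-3.7,-2,0],[0,0,0.07],1],
    [[-7.5,-3.9,0],[0,0,0.14],1],
    [[-11.2,-5.9,0],[0,0,0.21],1],
    [[-15,-7.8,0],[0,0,0.28],1],
    [[-18.7,-9.8,0],[0,0,0.35],1],
    [[-22.5,-11.8,0],[0,0,0.42],1],
    [[-26.2,-13.7,0],[0,0,0.49],1],
    [[-30,-15.7,0],[0,0,0.56],1],
    [[-33.7,-17.6,0],[0,0,0.63],1],
    [[-37.5,-19.6,0],[0,0,0.7],1],
    [[-41.2,-21.6,0],[0,0,0.77],1],
    [[-44.9,-23.5,0],[0,0,0.82],1],
  ],
  newtons=60,
)

```text
time_s: 1.5
tool_pos: [0.5636, 0.2379, 0.3042]
eef_rot: [0.0, 0.551, 0.835, 0.0]
force: [0.9, 0.6, 0.5]
gripper_width: -0.002
gripper_force: 0.0
```

Emit:
servo_tool(
  rows=[
    [[0,0,4],[0,0,0],1],
    [[0,0,8],[0,0,0],1],
    [[0,0,12],[0,0,0],1],
    [[0,0,14],[0,0,0],1],
    [[0,0,14],[0,0,0],1],
    [[0,0,14],[0,0,0],1],
  ],
)

```text
time_s: 2.1
tool_pos: [0.5629, 0.2395, 0.1645]
eef_rot: [0.0, 0.55, 0.835, 0.0]
force: [-0.2, 0.0, 0.5]
gripper_width: -0.001
gripper_force: 0.0
```

Emit:
servo_tool(
  rows=[
    [[0,0,2],[0,0,0],1],
    [[0,0,3],[0,0,0],1],
    [[0,0,3.6],[0,0,0],1],
    [[0,0,4.2],[0,0,0],1],
    [[0,0,4.7],[0,0,0],1],
    [[0,0,5],[0,0,0],1],
    [[0,0,5.1],[0,0,0],1],
    [[0,0,5.1],[0,0,0],1],
    [[0,0,5.1],[0,0,0],1],
  ],
)

```text
time_s: 3.0
tool_pos: [0.5623, 0.2395, 0.1145]
eef_rot: [-0.001, 0.55, 0.835, -0.0]
force: [-5.3, -1.0, 8.8]
gripper_width: -0.0
gripper_force: 4.3
```

Emit:
servo_tool(
  rows=[
    [[0,0,0.2],[0,0,0],1],
    [[0,0,0.4],[0,0,0],1],
    [[0,0,0.5],[0,0,0],1],
    [[0,0,0.5],[0,0,0],1],
    [[0,0,0.5],[0,0,0],1],
  ],
)

```text
time_s: 3.5
tool_pos: [0.5624, 0.2395, 0.1135]
eef_rot: [-0.001, 0.55, 0.835, 0.0]
force: [-14.3, -4.9, 32.2]
gripper_width: -0.002
gripper_force: 15.7
```

Emit:
servo_tool(
  rows=[
    [[0,0,-0.5],[0,0,0],1],
    [[0,0,-1.5],[0,0,0],1],
    [[0,0,-3],[0,0,0],1],
    [[0,0,-6],[0,0,0],1],
    [[0,0,-10],[0,0,0],1],
    [[0,0,-14],[0,0,0],1],
    [[0,0,-14],[0,0,0],1],
  ],
)

```text
time_s: 4.2
tool_pos: [0.5653, 0.2402, 0.255]
eef_rot: [0.003, 0.55, 0.835, 0.005]
force: [0.4, 0.4, 0.3]
gripper_width: 0.001
gripper_force: 0.0
```

```bash
python3 - <<'E'
from h import *
from scipy.spatial.transform import Rotation as R
s=imaging.capture("scene"); cv2.imwrite("pics/after.png",cv2.resize(s["color"][100:300,200:460,::-1],None,fx=3,fy=3))
st=arm.get_state(); q=np.array(st["eef_rot"]); M=R.from_quat(q[[1,2,3,0]]).as_matrix()
print(st["tool_pos"],M.round(3).tolist()); d=np.array([.6065,-.2215,.25])-st["tool_pos"]; print((M.T@d*100).round(2), "turn", np.arctan2(M[1,1],M[0,1])+.0845)
E
```

```text
[0.56407864 0.23979001 0.25182975] [[-0.396, 0.918, 0.006], [0.918, 0.396, 0.003], [0.001, 0.006, -1.0]]
[-44.04 -14.36   0.06] turn 0.4913362710451944
```

View pics/after.png

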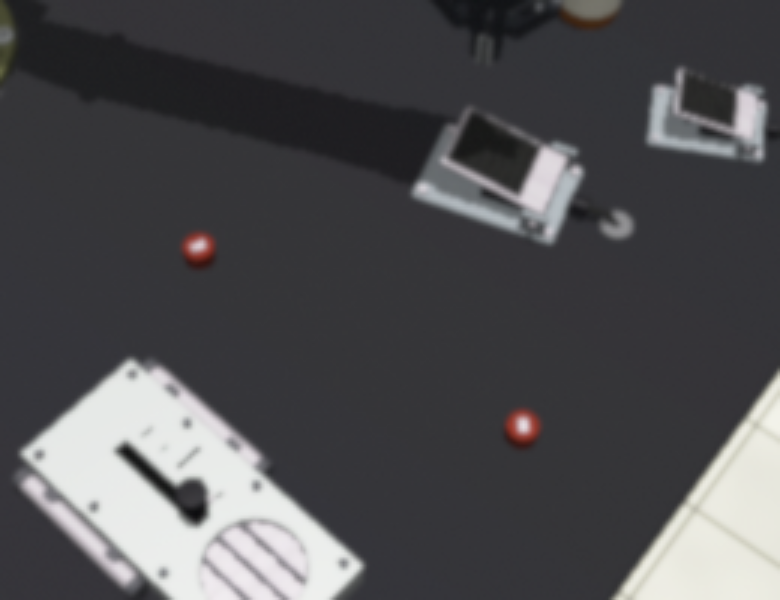

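The picture shows the tread back up at crop (500,155), the shutter shut with its knob at the slot's mouth end (190,498), and the mounts undisturbed. Next I'll move over the knob and open the fingers.

Emit:
servo_tool(
  rows=[
    [[-4,-1.3,0],[0,0,0.05],0],
    [[-8,-2.6,0],[0,0,0.1],0],
    [[-12,-3.9,0],[0,0,0.15],0],
    [[-16,-5.2,0],[0,0,0.2],0],
    [[-20,-6.5,0],[0,0,0.25],0],
    [[-24,-7.8,0],[0,0,0.3],0],
    [[-28,-9.1,0],[0,0,0.35],0],
    [[-32,-10.4,0],[0,0,0.4],0],
    [[-36,-11.7,0],[0,0,0.45],0],
    [[-40,-13,0],[0,0,0.49],0],
    [[-44,-14.4,0],[0,0,0.49],0],
    [[-44,-14.4,0],[0,0,0.49],0],
  ],
)

```text
time_s: 5.45
tool_pos: [0.6017, -0.2299, 0.2468]
eef_rot: [0.001, 0.739, 0.673, -0.003]
force: [-0.2, -0.7, 0.3]
gripper_width: 1.0
gripper_force: 0.0
```

Emit:
servo_tool(
  rows=[
    [[0,0,3],[0,0,0],0],
    [[0,0,6],[0,0,0],0],
    [[0,0,6],[0,0,0],0],
    [[0,0,6],[0,0,0],0],
  ],
)

```text
time_s: 5.85
tool_pos: [0.604, -0.2211, 0.1872]
eef_rot: [-0.001, 0.736, 0.677, -0.001]
force: [0.2, 0.4, 0.7]
gripper_width: 0.998
gripper_force: 0.0
```

```bash
python3 - <<'E'
from h import *
from scipy.spatial.transform import Rotation as R
s=imaging.capture("scene"); cv2.imwrite("pics/pre.png",cv2.resize(s["color"][170:310,190:340,::-1],None,fx=4,fy=4))
st=arm.get_state(); q=np.array(st["eef_rot"]); M=R.from_quat(q[[1,2,3,0]]).as_matrix()
print(st["tool_pos"],st["gripper_width"],M.round(3).tolist()); d=np.array([.6065,-.2215,.120])-st["tool_pos"]; print((M.T@d*100).round(2), "turn", np.arctan2(M[1,1],M[0,1])+.0845)
E
```

```text
[ 0.60482979 -0.22153343  0.18855222] 1.0043184662394629 [[0.083, 0.997, 0.0], [0.997, -0.083, -0.0], [-0.0, 0.0, -1.0]]
[0.02 0.16 6.86] turn 0.0017985275144624807
```

View pics/pre.png

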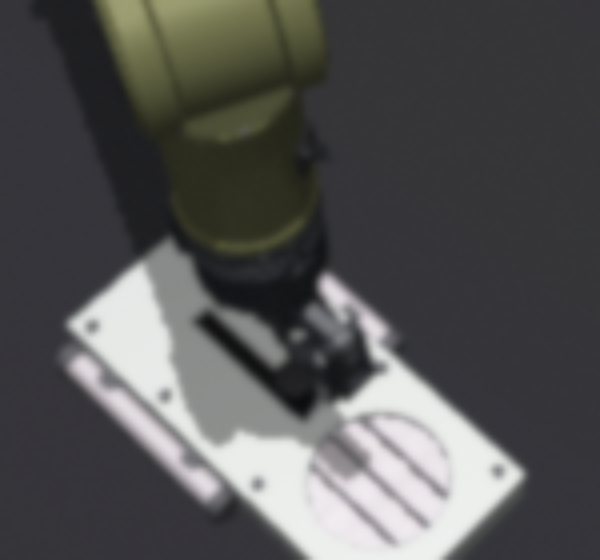

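The gripper stands over the knob (crop (300,375)), with its fingers in line with the slot. I'll descend and grip.

Emit:
servo_tool(
  rows=[
    [[0,0.1,3],[0,0,0],0],
    [[0,0.1,5.5],[0,0,0],0],
    [[0,0.1,6.8],[0,0,0],0],
    [[0,0.1,6.8],[0,0,0],0.3],
    [[0,0.1,6.8],[0,0,0],0.6],
    [[0,0.1,6.8],[0,0,0],1],
    [[0,0.1,6.8],[0,0,0],1],
    [[0,0.1,6.8],[0,0,0],1],
    [[0,0.1,6.8],[0,0,0],1],
    [[0,0.1,6.8],[0,0,0],1],
  ],
  newtons=50,
)

```text
time_s: 6.9
tool_pos: [0.6076, -0.2222, 0.1218]
eef_rot: [0.002, 0.736, 0.677, 0.001]
force: [4.3, -0.3, 6.6]
gripper_width: 0.302
gripper_force: 49.0
```

Emit:
servo_tool(
  rows=[
    [[0,-0.6,0],[0,0,0],1],
    [[0,-1.2,0],[0,0,0],1],
    [[0,-1.8,0],[0,0,0],1],
    [[0,-2.4,0],[0,0,0],1],
    [[0,-3,0],[0,0,0],1],
    [[0,-3.6,0],[0,0,0],1],
    [[0,-4.1,0],[0,0,0],1],
    [[0,-4.5,0],[0,0,0],1],
    [[0,-4.5,0],[0,0,0],1],
    [[0,-4.5,0],[0,0,0],1],
    [[0,-4.5,0],[0,0,0],1],
    [[0,-4.5,0],[0,0,0],1],
  ],
)

```text
time_s: 8.1
tool_pos: [0.5642, -0.2185, 0.1218]
eef_rot: [0.004, 0.736, 0.677, 0.002]
force: [9.1, -1.6, 2.7]
gripper_width: 0.297
gripper_force: 49.2
```

```bash
python3 - <<'E'
from h import *
st=arm.get_state(); print(st["tool_pos"],st["force"],st["gripper_force"],st["gripper_width"])
s=imaging.capture("scene"); t=imaging.capture("top")
f=lambda c,x,y,w,h,k:cv2.resize(c["color"][y:y+h,x:x+w,::-1],None,fx=k,fy=k,interpolation=cv2.INTER_CUBIC)
cv2.imwrite("pics/half.png",np.hstack([f(s,205,210,120,120,3.34)[:400,:400],f(t,345,145,60,100,4)[:400]]))
E
```

```text
[ 0.56415955 -0.21851239  0.12183826] [ 9.13389465 -1.63375364  2.67003051] 49.24176959786564 0.297089805847935
```

View pics/half.png

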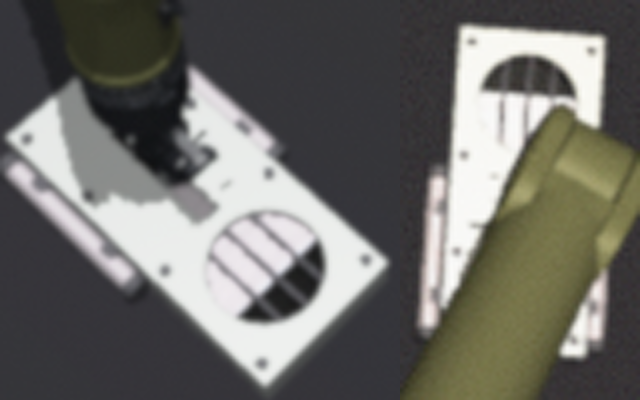

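The blade edge lies just past the mouth's centre (top crop, row 93, against a centre near row 101). The tool has drawn about 43 mm. I'll trim 2 mm further and hold.

Emit:
servo_tool(
  rows=[
    [[0,-0.1,0],[0,0,0],1],
    [[0,-0.2,0],[0,0,0],1],
    [[0,-0.2,0],[0,0,0],1],
    [[0,-0.2,0],[0,0,0],1],
    [[0,-0.2,0],[0,0,0],1],
    [[0,-0.2,0],[0,0,0],1],
    [[0,-0.2,0],[0,0,0],1],
    [[0,-0.2,0],[0,0,0],1],
    [[0,-0.2,0],[0,0,0],1],
    [[0,-0.2,0],[0,0,0],1],
  ],
)

```text
time_s: 9.2
tool_pos: [0.5624, -0.2184, 0.1218]
eef_rot: [0.004, 0.736, 0.677, 0.002]
force: [9.5, -2.3, 1.0]
gripper_width: 0.298
gripper_force: 49.2
```

```bash
python3 - <<'E'
from h import *
t=imaging.capture("top"); g=t["color"].astype(int).min(2)
# blade edge, averaged over columns between the bars on the mouth, z=.025
for u in (370,373,376,379,382): print(u,g[156:184,u].tolist())
for v in (167,168,169): 
    p=ray(t,374.5,v,.025)[:2]; print(v,"port x",((p-[.595,-.2208])@[.9964,-.0844]).round(4))
st=arm.get_state(); print(st["tool_pos"],st["force"],st["gripper_force"])
E
```

```text
370 [243, 242, 241, 224, 150, 79, 69, 72, 80, 76, 78, 97, 144, 179, 174, 165, 159, 156, 155, 169, 183, 184, 189, 200, 205, 226, 240, 244]
373 [242, 239, 208, 108, 58, 51, 53, 57, 58, 57, 56, 60, 118, 213, 244, 244, 246, 246, 246, 246, 247, 246, 246, 245, 245, 242, 242, 239]
376 [241, 231, 172, 75, 55, 59, 67, 64, 69, 77, 80, 76, 96, 167, 200, 186, 179, 166, 170, 168, 172, 182, 174, 153, 120, 95, 76, 63]
379 [241, 237, 195, 88, 44, 55, 56, 55, 53, 52, 52, 52, 83, 194, 242, 245, 244, 244, 239, 221, 173, 111, 69, 58, 64, 75, 74, 76]
382 [242, 241, 237, 199, 105, 58, 59, 62, 66, 70, 77, 78, 90, 135, 192, 193, 155, 106, 62, 64, 67, 74, 77, 78, 76, 75, 76, 79]
167 port x 0.0931
168 port x 0.0894
169 port x 0.0858
[ 0.56241218 -0.21837215  0.12183403] [ 8.97932573 -1.79989325  2.1571241 ] 49.22395034926012
```

```bash
python3 -c "
from rig import order; print(order.sign_off())"
```

```text
the job is handed in; nothing more can be done
None
```

I pressed the treadle to its stop and let it up with the shutter shut, then drew the shutter to about 44 mm (half is 45 mm). It was held there with a 49 N grip when I handed the job in; the hand-in gave no verdict.

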